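Lock the contact carriage of the plug test jig

TASK

On the test jig that holds the blue plug, slide the grey contact carriage by its black knob fully home towards the plug, then flip the red cam lever right over towards the plug to lock it. Do not touch the other jig, the one with the white plug.

Things in the scene. Friction and masses are not known exactly. Their poses are not given: they have to be found in the camera images.
- jig_blue: Fixed jig with the blue plug: aluminium plate 240 x 100 x 12 mm. Origin: centre of its underside, on the bench; x along the slide towards the plug, z up. Blue plug 50 x 58 mm, top at z 64 mm, in a nest at x 60 to 112 mm. Cam lever on a level pin along y at x -51, y 0, z 36 mm between two cheeks (outer faces y +-24, top z 50 mm). Grey carriage 50 x 64 mm, top z 46 mm, between lever and nest.
- jig_blue_carriage (a joint): Travel in m of the blue jig's grey carriage along the jig's +x: 0 = back, 0.040 = home at a firm stop, its pins on the plug; starts at 0 to 0.015. About 2 N of friction; stays where left. Its upright black knob, 22 mm diameter, spans z 46 to 80 mm above the bench; knob axis at jig y = 0, x = 2 mm + this value.
- jig_blue_lever (a joint): Angle in rad: 0 open, 1.55 locked at a firm stop; starts at 0 to 0.2. Straight handle, red grip 16 mm thick, end 88 mm from the pin, leans (value - 0.65) from upright in plane y = 0, positive towards plug. Takes about 0.12 N m, stays where left. A 52 mm steel nose 0.7 rad ahead of the handle drops behind the carriage to lock it; with the carriage over 5 mm short it lands on top and jams.
- jig_white: The other jig, the same in every way except that its plug is white: not to be touched. Origin and axes as for the blue jig.

How it is judged (in metres and radians):
On the way:
1. the blue jig's carriage is home (within 8 mm) while its lever is still open (value of joint jig_blue_carriage above 0.032 m and value of joint jig_blue_lever below 0.9 rad), for 0.2 s.
At the end, for the whole second after the job is handed in: The blue jig's carriage is home (within 8 mm of its stop), its cam lever is flipped over to the locked end (within 10 degrees of its stop) and still (value of joint jig_blue_carriage above 0.032 m and value of joint jig_blue_lever above 1.38 rad and velocity of joint jig_blue_lever between -0.1 and 0.1 rad/s); the robot touches nothing.
It fails at once if the robot touches the jig with the white plug (more than 2 N) (contact force between any of the arm, the fingers and jig_white above 2 N).
It also fails if it takes over 42 s, if anything falls off the work surface, if the arm or the gripper's body presses on something with over 40 N, if the wrist force passes 120 N, or if a joint passes its speed limit or range.

ROBOT

A 6-joint arm with a two-finger parallel gripper is mounted at the origin on the work surface. World frame = base frame: x ahead of the robot, y to its left, z up, the work surface at z = 0. Lengths are in mm, angles in rad, forces in N, time in s.
With the tool pointing down it reaches from about 300 to 750 mm from the base axis. Payload 8.5 kg.
Tool frame: the origin (TCP) lies on the centre line of the jaws, within the pads' length; the fingertips stand 25 mm ahead of it and the grasp point (between the pads) lies 6 mm ahead of it; z points along the fingers, y is the direction in which the jaws open and shut (so a half turn about z gives the same grasp; the last joint's range is limited). The gripper opens to 85 mm and grips with 20 to 120 N. Pads are 22 mm wide; open, the fingers measure 114 mm over their backs; the gripper's body (76 mm by 85 mm) begins 54 mm behind the grasp point. The pads swing forward as they close: fully open they stand 13 mm farther back than shut.
Start: joints at [1.04, 0.381, 1.297, -0, 1.464, -0.215], TCP at [170.808, 522.786, 256.322] pointing down, gripper open.
Joint ranges: [-3.11, 3.11], [-0.89, 2.33], [0.22, 2.48], [-1.42, 4.56], [0.17, 2.85], [-2.88, 2.88]. Speed limits (rad/s): [2.39, 2.39, 3.14, 3.14, 3.14, 3.14].

INTERFACE

Orientations are given as a 3x3 rotation matrix whose columns are the frame's x, y, z axes.
In Python, from bench import robot gives the robot as it stands.
- The arm moves only by the tool move_arm, never from a script. Its argument "motion" is text: rows parted by semicolons, each of 6 numbers parted by spaces: the shift along the tool's x, y, z scaled (see below), then the turn, a rotation vector about the tool's x, y, z scaled (see below). A call has 1 to 20 rows; each row shifts and turns the commanded pose from where the row before left it, along the tool's axes as they then stand; what a row does not reach is not made up. The controller multiplies each number of a shift by 250 mm and each number of a turn by 360 degrees. A row lasts 1/8 s, in which the tool goes at most 62.5 mm and 10.7 degrees, less where a joint would pass 70% of its speed; a pose out of reach is approached as far as the arm can. A call with a number of a shift or a turn outside -1 to 1 is refused whole. A call with a gripper value outside its range is refused whole. "gripper" is the opening, from 0 (shut) to 1 (fully open), set as the call begins (left out, the last holds). The fingers move at their own pace and stop on an object; the grip force is fixed at half the most. Time passes only in rows, so rows that do not move let the fingers close. It gives the time, the measured TCP pose, the force and the opening at its end, in the units of the state.
- robot.state(): the state, without advancing time (a new reading comes with each control period).
- robot.read_camera(name): name is "scene" or "top"; returns (picture, depth): 384x512x3 uint8, blue, green, red; 384x512 float32, mm along the optical axis (not along the pixel's ray), 0 where there is no reading.
- robot.camera_params(name): a dict with "fx", "fy", "cx", "cy" (pixels), "extrinsics" (4x4, takes a point from camera to world coordinates). Camera axes: x right, y up, looking along -z (the intrinsics and any distortion apply to the point x, -y, -z); pixel columns grow to the right and rows downward; lengths in mm; the calibration is good to about 2 mm. A picture is of the moment at which its call begins. camera_params takes no time and is no camera call.
- robot.finish_job(): hands the job in, once; it reports no verdict.
Trained networks look in the newest picture that a camera, given by its name, has taken for a name from the list of things; names that differ only in an ending like _2 or _b are one class to them, and where a whole thing is asked for, a point or a joint stands for the part that bears it (a point fixed in the world has none). Each returns a list of dicts, best first, with "conf" (0 to 1); they miss things now and then, are a little off and sometimes report something else, mostly with a low value. They report only what shows in the picture. A call takes as long as a camera call.
- robot.masks_of(target, camera): "pixels" (384x512 bool, what is visible of it) and "rect" ([left, top, width, height] in pixels, round what is visible of it).
The state is a dict: "t": time; "q": joint angles; "joint_velocities": joint speeds; "joint_efforts": joint torques, N m; "eef_pos": TCP position; "tool_rot": TCP orientation; "ft_force": force on the tool from outside, world axes, zero at the start; "torque": the same for the moment, N m; "gripper_width": finger opening in mm.
Only numpy, scipy, OpenCV 4.12 (cv2) and the standard library are available. Lean on these libraries where they do the work, as an engineer would, in place of code of your own. Each camera call takes 0.05 s, during which the arm holds its last target. There are 200 camera calls.

## Working session

There is one attempt and no reset: what is moved stays moved. The work goes in short steps, Python scripts to look and compute and a tool call to move; the robot and the scene stay as the last step left them, time stands still between calls to the robot, and variables do not carry over. Pictures are saved under pics/ and viewed, about 8 in all and at most 12, crops included, and the job is handed in when it is done.

Besides the shell and the picture viewer there is one more tool, called after "Call:" as name(argument=value, ...) on one line, values as JSON. move_arm: Moves the arm, as the interface text tells. Its arguments: {"type":"object","properties":{"motion":{"type":"string"},"gripper":{"type":"number"}},"required":["motion"]}

```bash
ls; mkdir -p pics
cat > h.py <<'E'
import numpy as np, cv2
from bench import robot
def cloud(name,d):
    p=robot.camera_params(name); v,u=np.mgrid[0:384,0:512]
    P=np.stack([(u-p["cx"])/p["fx"]*d,-(v-p["cy"])/p["fy"]*d,-d,np.ones_like(d)],-1)
    return (P@np.array(p["extrinsics"]).T)[...,:3]
E
python3 - <<'E'
from h import *
s=robot.state();print(s["t"],s["eef_pos"],np.round(s["tool_rot"],3).tolist(),s["gripper_width"])
ims=[]
for c in ["top","scene"]:
    im,d=robot.read_camera(c); W=cloud(c,d); ims.append(im); np.save(c+".npy",W)
    print(c,np.round(robot.camera_params(c)["extrinsics"],2).tolist())
    for n in ["jig_blue","jig_white","jig_blue_carriage","jig_blue_lever"]:
        for m in robot.masks_of(n,c)[:3]:
            px=m["pixels"]&(d>0)
            print(c,n,round(m["conf"],2),m["rect"],px.sum(),np.round(np.median(W[px],0)) if px.any() else 0)
    cv2.imwrite(f"pics/{c}0.png",cv2.resize(im,(768,576)))
E
```

```text
pics
0.0 [170.69868955 522.54928407 255.69100678] [[-0.951, 0.311, -0.001], [0.311, 0.951, -0.001], [0.0, -0.001, -1.0]] 85.31519767067232
top [[0.02, 0.99, -0.15, 455.26], [-1.0, 0.02, 0.01, 4.41], [0.01, 0.15, 0.99, 957.65], [0.0, 0.0, 0.0, 1.0]]
top jig_blue 0.77 [293.2, 136.3, 76.8, 124.9] 5965 [ 575. -150.   17.]
top jig_white 0.61 [127.1, 127.5, 78.0, 128.2] 6180 [584. 171.  16.]
top jig_blue_carriage 0.81 [315.1, 180.0, 34.7, 29.3] 906 [ 582. -152.   46.]
top jig_blue_lever 0.87 [316.6, 216.7, 18.0, 31.3] 293 [ 514. -134.   79.]
scene [[0.55, -0.63, 0.55, 954.96], [0.83, 0.4, -0.38, -258.94], [0.02, 0.67, 0.74, 577.56], [0.0, 0.0, 0.0, 1.0]]
scene jig_blue 0.74 [151.1, 172.2, 82.6, 150.2] 6705 [ 607. -165.   37.]
scene jig_blue_carriage 0.72 [165.7, 223.9, 46.5, 38.7] 1132 [ 601. -162.   46.]
scene jig_blue_lever 0.82 [166.0, 173.8, 22.2, 53.3] 478 [ 513. -138.   77.]
```

View pics/top0.png

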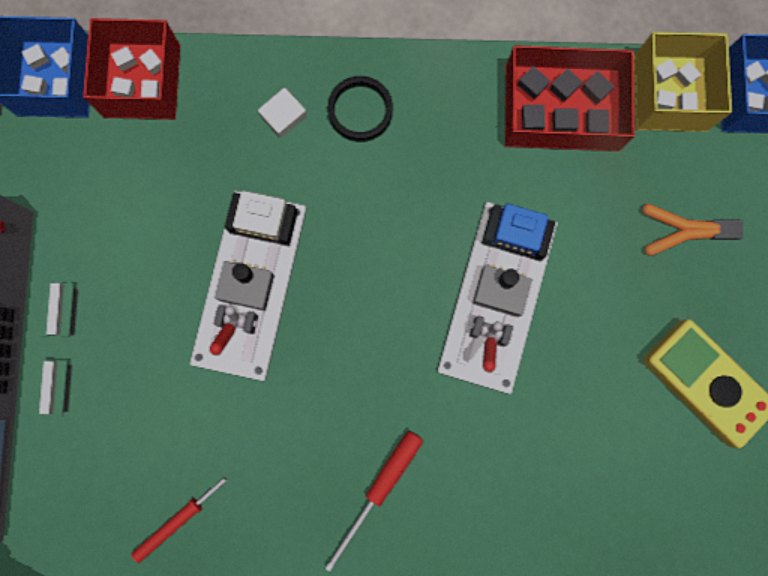

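Run:
```python
from h import *
W=np.load("top.npy")
im=cv2.resize(cv2.imread("pics/top0.png"),(512,384))
def rep(n,m,pct=None):
    P=W[m]; print(n,m.sum(),np.round(P.mean(0),1),np.round(np.percentile(P,2,0)),np.round(np.percentile(P,98,0)))
B=(W[...,1]<-60)&(W[...,1]>-260)&(W[...,0]>400)&(W[...,0]<720)
hsv=cv2.cvtColor(im,cv2.COLOR_BGR2HSV)
plate=B&(abs(W[...,2]-12)<5)
rect=cv2.minAreaRect(W[B&(W[...,2]>6)&(W[...,2]<75)][:,:2].astype(np.float32)); print(rect)
rect=cv2.minAreaRect(W[plate][:,:2].astype(np.float32)); print(rect)
blue=B&(hsv[...,0]>95)&(hsv[...,0]<130)&(hsv[...,1]>100)&(W[...,2]>55)
rep("plug",blue); print(cv2.minAreaRect(W[blue][:,:2].astype(np.float32)))
red=B&((hsv[...,0]<8)|(hsv[...,0]>172))&(hsv[...,1]>120)&(W[...,2]>40); rep("red",red)
knob=B&(W[...,2]>74)&(W[...,0]>540)&(W[...,0]<640); rep("knob",knob)
r2=B&(W[...,2]>74)&(W[...,0]<540); rep("levertop",r2)
w=(W[...,1]>60)&(W[...,1]<280)&(W[...,0]>400)&(W[...,0]<720)&(W[...,2]>6); rep("white",w); print(cv2.minAreaRect(W[w&(W[...,2]<30)][:,:2].astype(np.float32)))
```

```text
((567.8093872070312, -150.94203186035156), (101.07825469970703, 264.94927978515625), 74.42549896240234)
((579.8213500976562, -154.63148498535156), (100.42047882080078, 239.8262939453125), 74.42549896240234)
plug 739 [ 663.  -177.5   59.1] [ 637. -206.   55.] [ 689. -149.   66.]
((663.4112548828125, -177.76065063476562), (57.85596466064453, 50.31809997558594), 73.79287719726562)
red 157 [ 498.4 -131.6   91. ] [ 480. -141.   65.] [ 520. -123.  109.]
knob 111 [ 594.7 -158.3   79.5] [ 585. -168.   76.] [ 605. -149.   83.]
levertop 196 [ 502.4 -131.9   92.9] [ 478. -145.   75.] [ 537. -121.  108.]
white 6078 [584.3 172.9  31.6] [475. 117.   9.] [694. 235.  90.]
((579.8004150390625, 202.6075439453125), (159.8038787841797, 269.7497253417969), 81.67424011230469)
```

View pics/scene0.png

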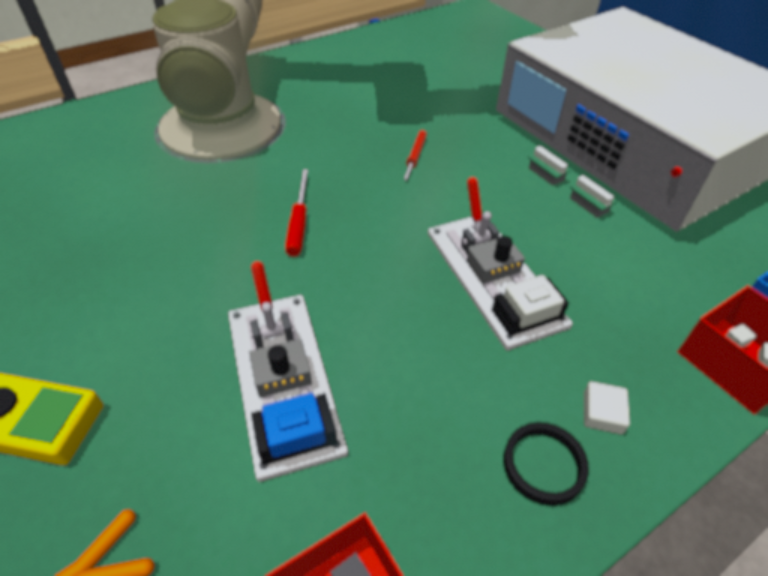

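The top view shows the blue jig at about pixel (497,297) of the enlarged picture, with its lever at (489,352) and its knob at (510,278). The white jig is at about (248,285). The scene view agrees. I put the blue jig's origin at (580,-154.6), yaw -15.6°, and the carriage at about 13 mm. Next I move to hover above the knob.

Call:
move_arm(motion="0 0 0 0 0 -0.007; -0.148 -0.1355 0 0 0 0; -0.148 -0.1355 0 0 0 0; -0.148 -0.1355 0 0 0 0; -0.148 -0.1355 0 0 0 0; -0.148 -0.1355 0 0 0 0; -0.148 -0.1355 0 0 0 0; -0.148 -0.1355 0 0 0 0; -0.148 -0.1355 0 0 0 0; -0.148 -0.1355 0 0 0 0; -0.148 -0.1355 0 0 0 0; -0.148 -0.1355 0 0 0 0; -0.148 -0.1355 0 0 0 0; -0.148 -0.1355 0 0 0 0; -0.148 -0.1355 0 0 0 0; -0.148 -0.1355 0 0 0 0; -0.148 -0.1355 0 0 0 0; 0 0 0 0 0 0; 0 0 0 0 0 0", gripper=1)

```text
t: 2.88
eef_pos: [595.3, -157.9, 256.1]
tool_rot: [[-0.963, 0.269, -0.001], [0.269, 0.963, 0.0], [0.001, 0.0, -1.0]]
ft_force: [0.2, 0.3, -0.0]
gripper_width: 85.5
```

```bash
cat >> h.py <<'E'
def jig():
    s=robot.state(); R=np.array(s["tool_rot"]); X=np.array([.963,-.269,0]); Y=np.array([.269,.963,0])
    p=s["eef_pos"]-np.array([580,-154.6,0])
    print("t %.2f"%s["t"],"jig xyz",np.round([p@X,p@Y,p[2]],1),"tool x.X,y.X %.3f %.3f"%(R[:,0]@X,R[:,1]@X),"z",np.round(R[:,2],3),"F jig",np.round([s["ft_force"]@X,s["ft_force"]@Y,s["ft_force"][2]],1),"w %.1f"%s["gripper_width"],"q",np.round(s["q"],2))
E
python3 -c "from h import *;jig()"
```

```text
t 2.88 jig xyz [ 15.6   0.9 256.1] tool x.X,y.X -1.000 -0.001 z [-0.001  0.    -1.   ] F jig [ 0.1  0.3 -0. ] w 85.5 q [-0.45  0.5   1.1   0.    1.54 -1.75]
```

Call:
move_arm(motion="0 0 0.12 0 0 0; 0 0 0.15 0 0 0; 0 0 0.15 0 0 0; 0 0 0.15 0 0 0; 0 0 0.08 0 0 0; 0 0 0.06 0 0 0; 0 0 0 0 0 0; 0 0 0 0 0 0")

```text
t: 3.88
eef_pos: [596.0, -158.2, 79.9]
tool_rot: [[-0.963, 0.268, 0.002], [0.268, 0.963, -0.001], [-0.002, -0.0, -1.0]]
ft_force: [-0.1, -1.3, -0.2]
gripper_width: 85.3
```

Call:
move_arm(motion="0 0 0 0 0 0; 0 0 0 0 0 0; 0 0 0 0 0 0; 0 0 0 0 0 0; 0 0 0 0 0 0; 0 0 0 0 0 0; 0 0 0 0 0 0; 0 0 0 0 0 0", gripper=0)

```text
t: 4.88
eef_pos: [595.6, -158.8, 79.2]
tool_rot: [[-0.963, 0.269, 0.0], [0.269, 0.963, -0.001], [-0.001, -0.001, -1.0]]
ft_force: [-2.0, -4.6, 5.8]
gripper_width: 20.1
```

```bash
python3 -c "
from h import *;jig()
im,d=robot.read_camera('scene');cv2.imwrite('pics/g.png',cv2.resize(im[130:330,90:300],(630,600)))"
```

```text
t 4.88 jig xyz [16.2  0.2 79.2] tool x.X,y.X -1.000 -0.000 z [ 0.    -0.001 -1.   ] F jig [-0.7 -4.9  5.8] w 20.1 q [-0.45  0.66  1.34 -0.    1.13 -1.75]
```

View pics/g.png

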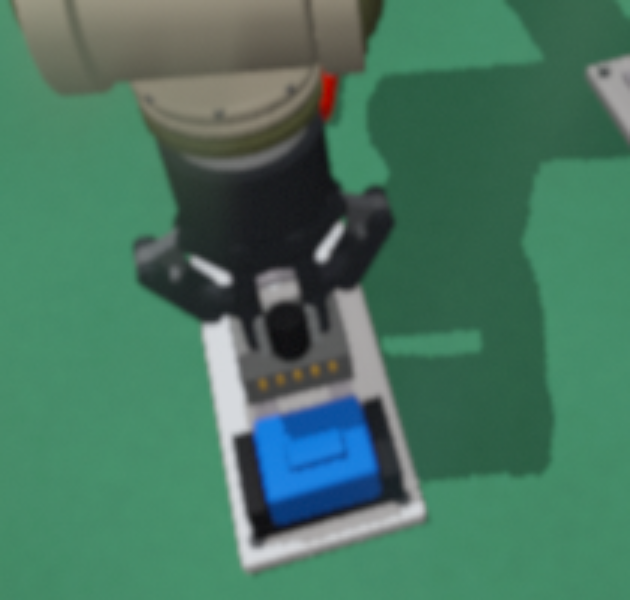

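The fingers straddle the knob, which shows at (290,330) in the crop, and the opening is about 20 mm. I push the carriage towards the plug and watch the force.

Call:
move_arm(motion="-0.015 0 0 0 0 0; -0.02 0 0 0 0 0; -0.02 0 0 0 0 0; -0.02 0 0 0 0 0; -0.015 0 0 0 0 0; 0 0 0 0 0 0; 0 0 0 0 0 0")

```text
t: 5.8
eef_pos: [617.6, -164.9, 79.2]
tool_rot: [[-0.963, 0.269, 0.001], [0.269, 0.963, -0.001], [-0.002, -0.001, -1.0]]
ft_force: [-1.7, -5.8, 3.6]
gripper_width: 20.3
```

```bash
python3 -c "
from h import *;jig()
im,d=robot.read_camera('scene');cv2.imwrite('pics/g2.png',cv2.resize(im[130:330,90:300],(630,600)))"
```

```text
t 5.80 jig xyz [39.   0.2 79.2] tool x.X,y.X -1.000 -0.000 z [ 0.001 -0.001 -1.   ] F jig [-0.  -6.   3.6] w 20.3 q [-0.45  0.7   1.27 -0.    1.17 -1.74]
```

View pics/g2.png

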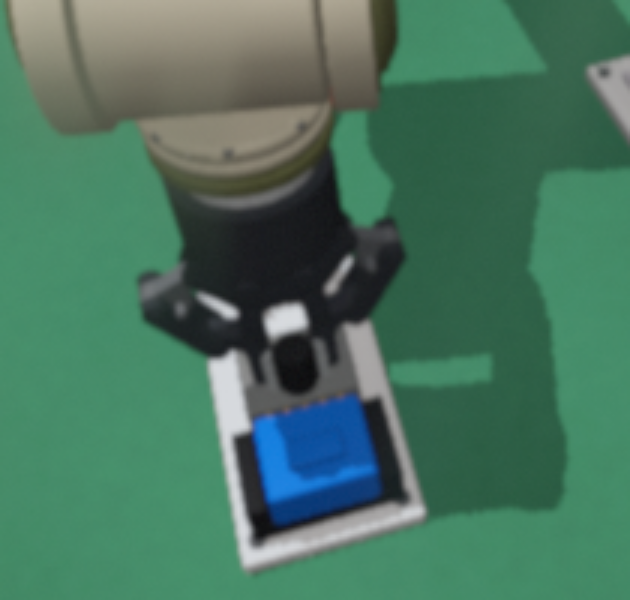

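The carriage followed and is almost home against the plug. I push on to the stop.

Call:
move_arm(motion="-0.008 0 0 0 0 0; -0.008 0 0 0 0 0; -0.004 0 0 0 0 0; 0 0 0 0 0 0; 0 0 0 0 0 0; 0 0 0 0 0 0")

```text
t: 6.6
eef_pos: [621.1, -165.9, 79.2]
tool_rot: [[-0.963, 0.269, -0.002], [0.269, 0.963, -0.0], [0.002, -0.001, -1.0]]
ft_force: [-7.6, -3.7, 8.9]
gripper_width: 20.2
```

```bash
python3 -c "from h import *;jig()"
```

```text
t 6.60 jig xyz [42.6  0.2 79.2] tool x.X,y.X -1.000 -0.000 z [-0.002 -0.    -1.   ] F jig [-6.4 -5.6  8.9] w 20.2 q [-0.44  0.7   1.26 -0.    1.18 -1.74]
```

The carriage is at its stop: jig x 42.6 against 42 expected, with the force rising. I release, go up and over behind the lever, then shut the gripper.

Call:
move_arm(motion="0 0 0 0 0 0; 0 0 0 0 0 0; 0 0 0 0 0 0; 0 0 0 0 0 0; 0 0 0 0 0 0; 0 0 0 0 0 0; 0 0 -0.08 0 0 0; 0 0 -0.15 0 0 0; 0 0 -0.15 0 0 0; 0 0 -0.15 0 0 0; 0 0 -0.1 0 0 0", gripper=1)

```text
t: 7.98
eef_pos: [622.2, -165.7, 238.4]
tool_rot: [[-0.963, 0.269, 0.002], [0.269, 0.963, -0.001], [-0.002, -0.0, -1.0]]
ft_force: [-0.2, -0.3, 0.3]
gripper_width: 85.5
```

Call:
move_arm(motion="0.14 0 0 0 0 0; 0.16 0 0 0 0 0; 0.16 0 0 0 0 0; 0.14 0 0 0 0 0; 0.11 0 0 0 0 0; 0 0 0 0 0 0; 0 0 0 0 0 0; 0 0 0 0 0 0", gripper=0)

```text
t: 8.98
eef_pos: [451.7, -118.3, 236.2]
tool_rot: [[-0.963, 0.268, 0.0], [0.268, 0.963, -0.0], [-0.0, -0.0, -1.0]]
ft_force: [0.3, -0.3, 0.5]
gripper_width: 0.0
```

```bash
python3 -c "
from h import *;jig()
im,d=robot.read_camera('scene');W=cloud('scene',d);cv2.imwrite('pics/g3.png',cv2.resize(im[130:330,90:300],(630,600)))
X=np.array([.963,-.269,0]);Y=np.array([.269,.963,0])
for n in ['jig_blue_lever','jig_blue_carriage']:
  for m in robot.masks_of(n,'scene')[:1]:
    P=W[m['pixels']&(d>0)]-[580,-154.6,0]; J=np.c_[P@X,P@Y,P[:,2]]; print(n,m['conf'],np.round(np.percentile(J,[3,50,97],axis=0),1).tolist())
    if 'carr' in n: K=J[J[:,2]>70];print('knob',len(K),K.mean(0))
"
```

```text
t 8.97 jig xyz [-133.3    0.5  236.2] tool x.X,y.X -1.000 -0.001 z [ 0. -0. -1.] F jig [ 0.4 -0.2  0.5] w 0.0 q [-0.51  0.25  1.55  0.    1.34 -1.81]
jig_blue_lever 0.79 [[-164.3, -11.5, 0.1], [-72.0, -0.8, 72.6], [-40.9, 9.5, 106.7]]
jig_blue_carriage 0.74 [[-4.8, -31.7, 13.1], [40.3, -0.8, 46.7], [55.7, 29.9, 80.8]]
knob 161 [45.83117309 -1.08637882 78.8359271 ]
```

View pics/g3.png

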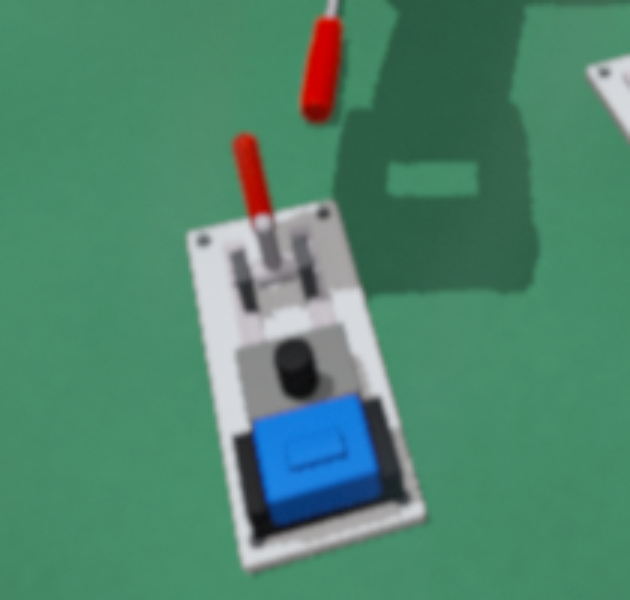

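The carriage stayed home, tight against the blue plug at (310,440), and the lever is still open with its tip at (245,145). I go down behind the lever and push it over.

Call:
move_arm(motion="0 0 0.1 0 0 0; 0 0 0.15 0 0 0; 0 0 0.15 0 0 0; 0 0 0.1 0 0 0; 0 0 0 0 0 0; 0 0 0 0 0 0")

```text
t: 9.88
eef_pos: [451.6, -118.3, 112.2]
tool_rot: [[-0.963, 0.268, 0.001], [0.268, 0.963, -0.001], [-0.001, -0.0, -1.0]]
ft_force: [-0.7, -0.4, 0.5]
gripper_width: -0.0
```

Call:
move_arm(motion="-0.03 0 0 0 0 0; -0.04 0 0 0 0 0; -0.04 0 0 0 0 0; -0.04 0 0 0 0 0; -0.04 0 0 0 0 0; -0.04 0 0 0 0 0; -0.04 0 0 0 0 0; -0.04 0 0 0 0 0; -0.03 0 0 0 0 0; -0.03 0 0 0 0 0; -0.02 0 0 0 0 0; 0 0 0 0 0 0; 0 0 0 0 0 0")

```text
t: 11.5
eef_pos: [545.1, -144.2, 111.5]
tool_rot: [[-0.963, 0.269, 0.001], [0.269, 0.963, -0.0], [-0.001, -0.0, -1.0]]
ft_force: [-0.2, 0.0, -0.6]
gripper_width: 0.1
```

```bash
cat > l.py <<'E'
from h import *;jig()
import sys
im,d=robot.read_camera('scene');W=cloud('scene',d);cv2.imwrite(f'pics/{sys.argv[1]}.png',cv2.resize(im[130:330,90:300],(630,600)))
X=np.array([.963,-.269,0]);Y=np.array([.269,.963,0])
P=W-[580,-154.6,0]; J=np.stack([P@X,P@Y,P[...,2]],-1)
h=cv2.cvtColor(im,cv2.COLOR_BGR2HSV)
m=((h[...,0]<8)|(h[...,0]>172))&(h[...,1]>120)&(abs(J[...,1])<25)&(abs(J[...,0])<115)&(J[...,2]>40)&(J[...,2]<130)
if m.any():
    c=J[m].mean(0); print('red',m.sum(),c.round(1),'lever angle ~',0.65+np.arctan2(c[0]+51,c[2]-36))
E
python3 l.py g4
```

```text
t 11.50 jig xyz [-36.4   0.6 111.5] tool x.X,y.X -1.000 -0.001 z [ 0.001 -0.    -1.   ] F jig [-0.2 -0.  -0.6] w 0.1 q [-0.47  0.55  1.47  0.    1.12 -1.77]
red 66 [ -3.9  -1.1 104.2] lever angle ~ 1.254258263368152
```

View pics/g4.png

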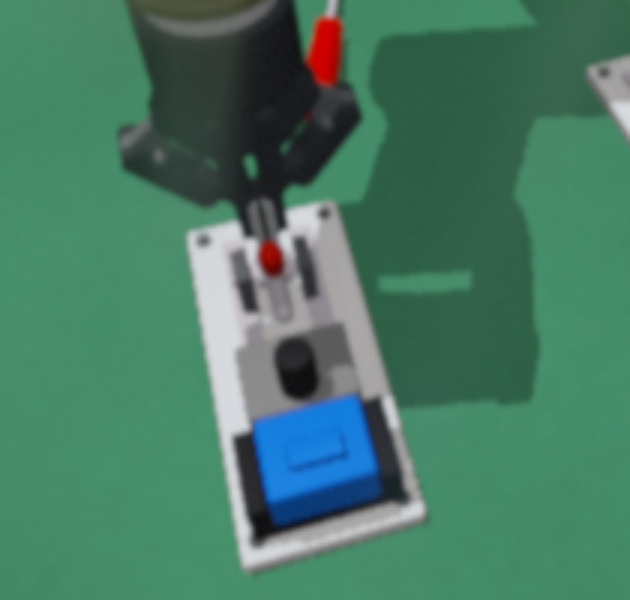

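The lever is following, at about 1.1–1.25 rad, with its tip at (270,258) and little force. I continue to its stop, moving slowly towards the end.

Call:
move_arm(motion="-0.02 0 0.006 0 0 0; -0.02 0 0.006 0 0 0; -0.016 0 0.006 0 0 0; -0.012 0 0 0 0 0; -0.012 0 0 0 0 0; 0 0 0 0 0 0; 0 0 0 0 0 0")

```text
t: 12.42
eef_pos: [564.4, -149.6, 106.9]
tool_rot: [[-0.963, 0.268, 0.001], [0.268, 0.963, -0.0], [-0.001, -0.0, -1.0]]
ft_force: [-0.4, -0.1, -0.2]
gripper_width: -0.3
```

```bash
python3 l.py g5
```

```text
t 12.43 jig xyz [-16.4   0.6 106.9] tool x.X,y.X -1.000 -0.001 z [ 0.001 -0.    -1.   ] F jig [-0.4 -0.2 -0.2] w -0.3 q [-0.46  0.58  1.42  0.    1.14 -1.76]
red 74 [11.  -1.1 92.5] lever angle ~ 1.4824066575509651
```

Call:
move_arm(motion="-0.008 0 0 0 0 0; -0.008 0 0 0 0 0; -0.008 0 0 0 0 0; 0 0 0 0 0 0; 0 0 0 0 0 0")

```text
t: 13.1
eef_pos: [569.0, -150.8, 106.6]
tool_rot: [[-0.963, 0.268, -0.003], [0.268, 0.963, 0.001], [0.003, 0.0, -1.0]]
ft_force: [-5.4, 1.7, 2.0]
gripper_width: 0.2
```

```bash
python3 l.py g6
```

```text
t 13.10 jig xyz [-11.6   0.7 106.6] tool x.X,y.X -1.000 -0.001 z [-0.003  0.001 -1.   ] F jig [-5.6  0.2  2. ] w 0.2 q [-0.46  0.59  1.4  -0.    1.15 -1.76]
red 75 [13.6 -1.2 90.2] lever angle ~ 1.5225916564960822
```

Call:
move_arm(motion="-0.008 0 0 0 0 0; -0.008 0 0 0 0 0; 0 0 0 0 0 0; 0 0 0 0 0 0")

```text
t: 13.65
eef_pos: [570.0, -151.0, 106.1]
tool_rot: [[-0.963, 0.268, -0.011], [0.268, 0.963, 0.003], [0.012, 0.0, -1.0]]
ft_force: [-19.8, 3.8, 9.2]
gripper_width: -0.2
```

Call:
move_arm(motion="0.03 0 0 0 0 0; 0.08 0 0 0 0 0; 0.12 0 -0.03 0 0 0; 0.1 0 -0.15 0 0 0; 0 0 -0.15 0 0 0; 0.15 0 -0.1 0 0 0; 0 0 0 0 0 0; 0 0 0 0 0 0")

```text
t: 14.65
eef_pos: [458.7, -120.2, 214.1]
tool_rot: [[-0.963, 0.269, 0.001], [0.269, 0.963, -0.0], [-0.001, -0.0, -1.0]]
ft_force: [-0.2, 0.4, 0.2]
gripper_width: -0.1
```

```bash
python3 l.py g7
```

```text
t 14.65 jig xyz [-126.     0.5  214.1] tool x.X,y.X -1.000 -0.000 z [ 0.001 -0.    -1.   ] F jig [-0.3  0.4  0.2] w -0.1 q [-0.51  0.29  1.57  0.    1.28 -1.81]
red 103 [ 6.1 -1.1 86.2] lever angle ~ 1.499743196553224
```

View pics/g7.png

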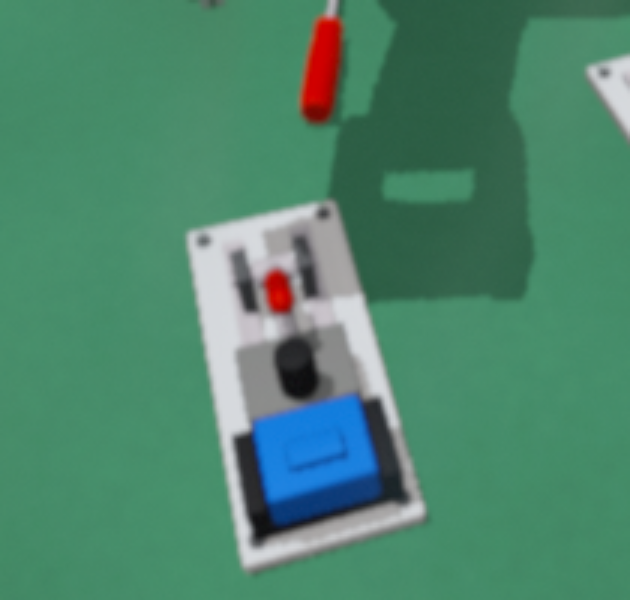

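The lever is over at (278,290), at its firm stop: the force rose to 20 N in about 1 mm. The carriage is home and the arm is clear, so I hand in.

```bash
python3 -c "from h import *;print(robot.finish_job())"
```

```text
the job is handed in; nothing more can be done
None
```

The blue jig's carriage is fully home and its cam lever is flipped over to the locked stop. I handed the job in at about 14.7 s, and it reported no verdict.

- **Carriage:** I gripped the black knob and slid it until it met its stop. The gripper stood at jig x 42.6 mm, against 42 mm expected at home. A picture taken before the lever was moved showed the carriage home and the lever still open. The knob measured 45.8 mm in that picture, but only its visible faces were seen, so that figure reads a little high.
- **Lever:** I pushed it over with the shut fingers until the force rose to about 20 N within 1 mm. After I backed off, the camera gave about 1.50 rad (1.38 needed), though this is a rough estimate from visible surfaces.
- **Clearances:** The arm ended well clear of the jig with almost no force on the wrist. It passed the white jig only at about 256 mm height and did not touch it.

Besides the knob reading, one check was slightly off: the gripper showed 20 mm on the 22 mm knob, but the carriage followed without slipping.

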